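Post a carton through the sprung flap of a packing-bench chute

ROBOT

A 6-joint arm with a two-finger parallel gripper is mounted at the origin on the work surface. World frame = base frame: x ahead of the robot, y to its left, z up, the work surface at z = 0. Lengths are in mm, angles in rad, forces in N, time in s.
With the tool pointing down it reaches from about 300 to 950 mm from the base axis. Payload 3.1 kg.
Tool frame: the origin (TCP) lies midway between the tips of the shut fingers; the grasp point (between the pads) lies manip.grip_point_offset behind it (manip.grip_point_offset is the distance from the TCP to the grasp point, in mm); x points along the fingers, y is the direction in which the jaws open and shut, and the axes are right-handed (so a half turn about x gives the same grasp; the last joint's range is limited). The gripper opens to 85 mm and grips with 20 to 120 N. Pads are 22 mm wide; open, the fingers measure 114 mm over their backs; the gripper's body (76 mm by 85 mm) begins 54 mm behind the grasp point. The pads swing forward as they close: fully open they stand 13 mm farther back than shut.
Start: joints at [-1.186, 0.308, 1.634, -0, 1.2, -0.07], TCP at [274.527, -561.486, 206.872] pointing down, gripper open.
Joint ranges: [-3.06, 3.06], [-0.79, 1.96], [0.05, 2.63], [-1.19, 4.34], [0.05, 2.64], [-2.94, 2.94]. Speed limits (rad/s): [2.79, 2.79, 3.14, 3.14, 3.14, 3.14].

INTERFACE

Orientations are given as a rotation vector (axis times angle).
In Python, from station import readout, optics, hand_in, manip gives the robot as it stands.
- The arm moves only by the tool carry_out, never from a script. Its argument "moves" is a list of rows, each an object with "delta_pos": the shift along the tool's x, y, z in mm, a list of three; "spin": the turn about the tool's x in degrees; "jaw": the finger opening in mm, from 0 to 85.4. In form: [{"delta_pos": [dx, dy, dz], "spin": spin, "jaw": jaw}, ...]. A call has 1 to 20 rows; each row is the pose to reach, as a shift and turn from the pose commanded when the call began, along the tool's axes at that moment; what a row does not reach only later rows make up. A row lasts 1/10 s, in which the tool goes at most 50 mm and 8.59 degrees, less where a joint would pass 70% of its speed; a pose out of reach is approached as far as the arm can. A call with a gripper value outside its range is refused whole. The fingers move at their own pace and stop on an object; the grip force is fixed at half the most. Time passes only in rows, so rows that repeat a pose let the fingers close. It gives the time, the measured TCP pose, the force and the opening at its end, in the units of the state.
- readout.state(): the state, without advancing time (a new reading comes with each control period).
- optics.camera(name): name is "side" or "top" or "wrist"; returns the picture (384x512x3 uint8, red, green, blue); there is no depth.
- optics.get_calibration(name): a dict with "fx", "fy", "cx", "cy" (pixels), "cam_to_world" (4x4, takes a point from camera to world coordinates); the wrist camera has in their place "T_tool_cam" (4x4, takes a point from camera to tool coordinates, whose origin is the TCP and whose axes are the tool frame's). Camera axes: x right, y up, looking along -z (the intrinsics and any distortion apply to the point x, -y, -z); pixel columns grow to the right and rows downward; lengths in mm; the calibration is good to about 2 mm. A picture is of the moment at which its call begins: read the wrist's pose just before it. get_calibration takes no time and is no camera call.
- hand_in(): hands the job in, once; it reports no verdict.
The state is a dict: "t": time; "joint_pos": joint angles; "qd": joint speeds; "joint_efforts": joint torques, N m; "position": TCP position; "ee_rot": TCP orientation; "ft_force": force on the tool from outside, world axes, zero at the start; "moment": the same for the moment, N m; "opening": opening from 0.0 (shut) to 1.0 (fully open).
Only numpy, scipy, OpenCV 4.12 (cv2) and the standard library are available. Lean on these libraries where they do the work, as an engineer would, in place of code of your own. Each camera call takes 0.05 s, during which the arm holds its last target. There are 200 camera calls.

TASK

Post the small carton standing on the chute's feed shelf: push the side-hung, self-closing flap open with one finger and keep it open with that finger while the other finger slides the carton along the shelf and through the mouth, so that it drops into the catch bin; then back away so that the flap swings fully shut. Only slide the carton, never pick it up, do not let the flap press against it, and leave everything else on the bench where it is.

Things in the scene. Friction and masses are not known exactly. Their poses are not given: they have to be found in the camera images.
- chute: The posting chute, fixed on the bench: grey housing with a white flat feed shelf, an upright flap, then an open-topped grey catch bin. Origin on the bench (z = 0) under the middle of the lane, at the shelf's bin end; x = push direction (shelf to bin), z up, y to the left facing along x. Shelf: x -150 to 0, y -130 to +120, top 90 mm above the bench, no rails.
- mouth (a point): On the shelf's top at its bin end, mid lane (chute frame 0, 0, 90 mm); axes as the chute's. The mouth is open above, between two posts (14 by 10 mm, tops 145 mm above the bench) with inner faces at chute y -57 and +108, centred at x 8 mm.
- bin (a point): Middle of the catch bin's floor (chute frame 100, 25, 6 mm). Inside: chute x 0 to 194, y -64 to +114 mm; walls 70 mm above the bench; only the opened flap is above it.
- flap (a joint): Flap angle, rad: 0 shut across the mouth, grows as it is pushed towards the bin, stop 1.55. Aluminium plate 4 mm thick, 50 high (94 to 144 mm above the bench), on a vertical hinge at the left post. Spring-shut: 0.10 N m shut, 0.18 N m at 1.2 rad, damped, shuts in about a second. Nothing above it: a finger from above can push past the hinge line, sliding on its face.
- flap_edge (a point): Middle of the flap's free upright edge, 159 mm from the hinge axis, 119 mm above the bench; at the right post when shut.
- flap_hinge (a point): On the flap's vertical hinge axis (chute frame x 8, y +105 mm), 119 mm above the bench.
- carton: The small cardboard carton to post, 40 (x) by 60 (y) by 35 (z) mm with a pale tape strip, 60 to 130 g, standing on the feed shelf between the robot and the flap. Origin: centre of its underside.
- tape_roll: Bystander on the shelf's right part: clear tape roll lying flat, outer diameter 52, 30 mm high. Origin: centre of underside.
- stamp: Bystander on the shelf's rear left corner: black block stamp 26 by 30 by 30 mm. Origin: centre of underside.
- big_carton: Bystander on the bench: larger carton 120 by 100 by 100 mm. Origin: centre of underside.
- pen_cup: Bystander on the bench: black pen cup, 76 mm wide, 100 high, pens to 155. Origin: centre of underside.
- scanner: Bystander on the bench: hand scanner lying down, 150 mm long, 40 high. Origin: underside, near the middle.
- tape_stand: Bystander on the bench: desk tape stand 150 by 70 by 102 mm. Origin: centre of underside.
There are look-alikes about, which are no part of the job. What is meant by the carton is not green or pink, and is the smaller of those in its own colour.

How it is judged (in metres and radians):
On the way, in this order (a step that is already met when the one before it is completed fails the run):
1. a finger pushes the flap open (over 0.4 rad) while the carton is still on the shelf, not yet in the mouth (value of joint flap above 0.4 rad and contact force between the fingers and flap above 0.2 N and x of carton in the frame of chute below -0.014 m and z of carton in the frame of chute above 0.085 m), for 0.02 s.
2. the carton enters the mouth, pushed by a finger, while a finger keeps the flap open (value of joint flap above 0.5 rad and contact force between the fingers and flap above 0.1 N and contact force between the fingers and carton above 0.03 N and x of carton in the frame of chute above -0.01 m and z of carton in the frame of chute above 0.08 m), for 0.02 s.
At the end, for the whole second after the job is handed in: The carton lies at rest (under 20 mm/s) in the catch bin, its origin within the bin's walls and below 80 mm above the bench, and the flap is shut to within 0.08 rad (x of carton in the frame of chute between 0 and 0.197 m and y of carton in the frame of chute between -0.067 and 0.117 m and z of carton in the frame of chute below 0.08 m and linear speed of carton below 0.02 m/s and value of joint flap below 0.08 rad); the robot touches nothing.
It fails at once if the carton is lifted: its underside's centre rises more than 20 mm above the shelf (z of carton in the frame of chute above 0.11 m).
It fails at once if the flap presses on the carton with more than 0.4 N (contact force between flap and carton above 0.4 N).
It fails at once if a bystander is moved more than 25 mm (distance of any of tape_roll, stamp, big_carton, pen_cup, scanner, tape_stand from where it was at the start of the episode above 0.025 m).
It also fails if it takes over 38 s, if anything falls off the work surface, if the arm or the gripper's body presses on something with over 40 N, if the wrist force passes 120 N, or if a joint passes its speed limit or range.

## Working session

There is one attempt and no reset: what is moved stays moved. The work goes in short steps, Python scripts to look and compute and a tool call to move; the robot and the scene stay as the last step left them, time stands still between calls to the robot, and variables do not carry over. Pictures are saved under pics/ and viewed, about 8 in all and at most 12, crops included, and the job is handed in when it is done.

Besides the shell and the picture viewer there is one more tool, called after "Request:" in YAML: its name, and indented under it one key for each argument. carry_out: Moves the arm, as the interface text tells. Its arguments: {"type":"object","properties":{"moves":{"type":"array"}},"required":["moves"]}

```bash
mkdir -p pics
python3 - <<'E'
from station import readout, optics, manip
import cv2, numpy as np
np.set_printoptions(precision=4,suppress=True)
print(readout.state(), manip.grip_point_offset)
for n in("top","side","wrist"):
    im=optics.camera(n); cv2.imwrite(f"pics/{n}0.png",im[:,:,::-1]); print(n,optics.get_calibration(n))
E
```

```text
{'t': 0.0, 'joint_pos': array([-1.1857,  0.309 ,  1.6352,  0.    ,  1.1997, -0.0697]), 'qd': array([ 0.001 , -0.0013, -0.0008,  0.0008, -0.0016,  0.0005]), 'joint_efforts': array([  0.0011, -41.5249, -27.6664,  -0.0002,   0.0102,  -0.    ]), 'position': array([ 274.2125, -560.6571,  205.6507]), 'ee_rot': array([ 1.9694,  0.4581, -1.9701]), 'ft_force': array([-0.3565, -0.2463,  0.1733]), 'moment': array([-0.0676,  0.0273, -0.051 ]), 'opening': 1.0008743858451576} 18.700000000000003
top {'fx': 492.345019415392, 'fy': 492.345019415392, 'cx': 254.91894923540218, 'cy': 196.83617120838954, 'cam_to_world': array([[   0.0265,    0.9851,   -0.1697,  255.0413],
       [  -0.9996,    0.0245,   -0.0141,   -1.5195],
       [  -0.0098,    0.17  ,    0.9854, 1454.1926],
       [   0.    ,    0.    ,    0.    ,    1.    ]])}
side {'fx': 350.8329686499666, 'fy': 350.8329686499666, 'cx': 252.90120773993343, 'cy': 193.42685433499074, 'cam_to_world': array([[ -0.9528,   0.1593,  -0.2584, 254.1656],
       [ -0.3035,  -0.5062,   0.8073, 780.4649],
       [ -0.0022,   0.8476,   0.5306, 622.7196],
       [  0.    ,   0.    ,   0.    ,   1.    ]])}
wrist {'fx': 316.27530403935697, 'fy': 316.27530403935697, 'cx': 258.94740271967135, 'cy': 189.51465177787648, 'T_tool_cam': array([[   0.0003,    0.2651,   -0.9642, -165.7791],
       [   1.    ,   -0.0004,    0.0002,   -0.7211],
       [  -0.0003,   -0.9642,   -0.2651,  -67.356 ],
       [   0.    ,    0.    ,    0.    ,    1.    ]])}
```

View pics/top0.png

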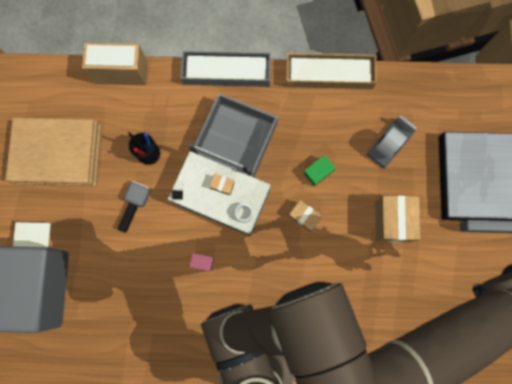

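View pics/side0.png

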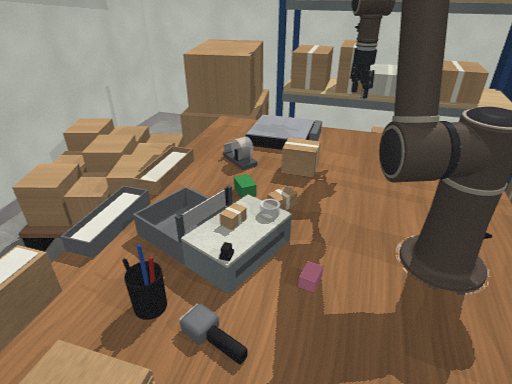

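The top view shows the chute with its bin at about (235,135), the shelf at about (220,190), the carton at (222,183), the tape roll at (240,211) and the stamp at (178,194). The side view shows the flap and posts, with the carton at (232,215). Next I zoom in on both for corners.

Run:
```python
import cv2, numpy as np
a=cv2.imread("pics/top0.png")[90:240,160:285]; b=cv2.imread("pics/side0.png")[175:290,130:300]
a=cv2.resize(a,None,fx=4,fy=4,interpolation=cv2.INTER_CUBIC);b=cv2.resize(b,None,fx=4,fy=4,interpolation=cv2.INTER_CUBIC)
cv2.imwrite("pics/topz.png",a);cv2.imwrite("pics/sidez.png",b)
```

```text
(no output)
```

View pics/topz.png

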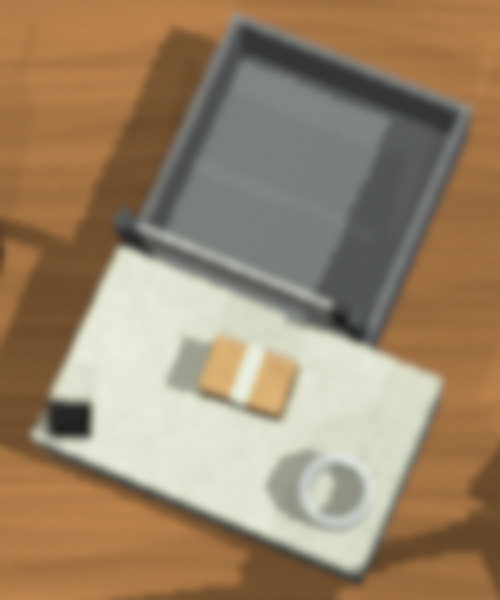

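View pics/sidez.png

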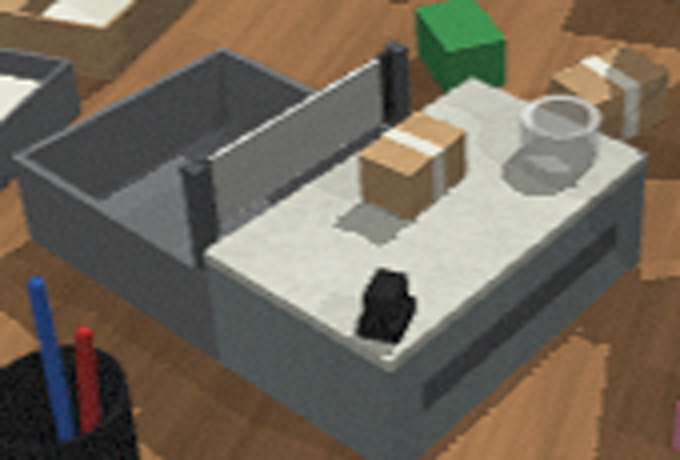

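The zooms show clear corners for the shelf, bin and carton. I fit the chute and carton poses jointly from both views, leaving height free as a check.

```bash
cat > geo.py <<'E'
import numpy as np, cv2
from station import optics
def proj(P,c,T=None):
    T=c["cam_to_world"] if T is None else T
    q=(np.c_[np.atleast_2d(P),np.ones(len(np.atleast_2d(P)))]@np.linalg.inv(T).T)[:,:3]
    return np.c_[c["cx"]+c["fx"]*q[:,0]/-q[:,2], c["cy"]+c["fy"]*-q[:,1]/-q[:,2]]
def place(p,L):
    x,y,z,a=p; c,s=np.cos(a),np.sin(a); L=np.asarray(L,float)
    return L@np.array([[c,s,0],[-s,c,0],[0,0,1]])+[x,y,z]
E
python3 - <<'E'
from geo import *
from scipy.optimize import least_squares
np.set_printoptions(precision=2,suppress=True)
T,S=optics.get_calibration("top"),optics.get_calibration("side")
z=lambda u,o:(np.array(u)+.5)/4-.5+np.array(o)
def fit(Lt,ut,Ls,us,p0):
    ut,us=z(ut,(160,90)),z(us,(130,175))
    f=lambda p:np.r_[proj(place(p,Lt),T)-ut,proj(place(p,Ls),S)-us].ravel()
    r=least_squares(f,p0,loss="soft_l1"); print(r.x,np.degrees(r.x[3])); print(f(r.x).reshape(-1,2).T); return r.x
A=[[-150,120,90],[0,-130,90],[-150,-130,90],[0,120,90],[200,120,70],[200,-70,70]]
p=fit(A,[(33,437),(443,380),(360,575),(118,245),(237,15),(470,108)],
 [[0,120,90],[-150,120,90],[-150,-130,90],[0,-130,90],[200,120,70],[200,-70,70]],[(205,258),(393,368),(645,155),(475,80),(15,155),(225,50)],[300,50,0,-.4])
C=[[20,30,35],[20,-30,35],[-20,-30,35],[-20,30,35]]
q=fit(C,[(215,335),(298,360),(283,415),(200,385)],[C[0],C[3],C[2],C[1],[-20,30,0],[20,30,0],[-20,-30,0]],[(361,157),(410,183),(467,128),(418,110),(405,217),(363,200),(465,158)],[300,50,90,-.4])
def inchute(w):
    d=np.array(w)-p[:2];c,s=np.cos(p[3]),np.sin(p[3]);return np.array([c*d[0]+s*d[1],-s*d[0]+c*d[1]])
print("carton in chute",inchute(q[:2]),q[2]-p[2],np.degrees(q[3]-p[3]))
print("hinge",place(p,[[8,105,119],[8,-54,119]]))
# tape roll, stamp: top-view backprojection at height
def bp(u,h):
    u=z(u,(160,90));d=T["cam_to_world"][:3,:3]@[(u[0]-T["cx"])/T["fx"],-(u[1]-T["cy"])/T["fy"],-1];o=T["cam_to_world"][:3,3];return (o+d*(h-o[2])/d[2])[:2]
print("roll",inchute(bp((334,491),120)),"stamp",inchute(bp((69,418),120)))
np.save("p.npy",p)
E
```

```text
[574.2   96.8   -4.    -0.37] -21.433266619770738
[[ 0.1  -0.18 -0.18  0.65 -0.55  0.29  0.26 -0.61  0.79 -0.46 -0.23 -0.11]
 [ 0.1   0.04 -0.01  0.6  -0.32  0.13 -0.86 -0.55  0.61  0.27  1.19 -0.41]]
[520.98 109.73  88.37  -0.28] -16.030158265443596
[[ 0.47  0.32 -0.41 -0.35 -0.62  0.2   0.09 -0.41  1.92 -0.38  0.75]
 [-0.43 -0.32 -0.47  0.61 -0.69 -1.88  0.17 -0.14  1.13 -0.06  3.89]]
carton in chute [-54.27  -7.41] 92.37522718730439 5.4031083543271405
hinge [[620.02 191.61 115.  ]
 [561.92  43.61 115.  ]]
roll [-106.54  -93.47] stamp [-130.88   94.86]
```

```bash
cat >> geo.py <<'E'
from scipy.spatial.transform import Rotation as R
from station import readout
def goal(p,bx,by,phi,tz,sep=99.7,s=None):
    """tool shift + spin that puts finger B at chute (bx,by), A at angle phi(deg) from chute x"""
    s=s or readout.state(); M=R.from_rotvec(s["ee_rot"]).as_matrix()
    f=np.radians(phi); mid=np.array([[bx+sep/2*np.cos(f),by+sep/2*np.sin(f),0]])
    w=place([p[0],p[1],0,p[3]],mid)[0]; w[2]=tz
    ty=np.degrees(np.arctan2(M[1,1],M[0,1])); want=np.degrees(p[3])+phi
    d=((want-ty+90)%180)-90        # turn about world z
    spin=d*np.sign(M[2,0])         # tool x points down -> opposite
    return M.T@(w-s["position"]), spin, w
def fingers(p,s=None,sep=99.7):
    s=s or readout.state(); M=R.from_rotvec(s["ee_rot"]).as_matrix(); c,n=np.cos(p[3]),np.sin(p[3])
    o=[]
    for k in(-1,1):
        d=(s["position"]+k*sep/2*M[:,1])[:2]-p[:2]; o.append([c*d[0]+n*d[1],-n*d[0]+c*d[1]])
    return np.array(o)
E
python3 - <<'E'
from geo import *
np.set_printoptions(precision=2,suppress=True)
p=np.load("p.npy"); s=readout.state(); print(R.from_rotvec(s["ee_rot"]).as_matrix())
print(*goal(p,-95,-6,44,206.),)
E
```

```text
[[-0.    0.44 -0.9 ]
 [ 0.   -0.9  -0.44]
 [-1.   -0.   -0.  ]]
[   0.91 -521.99 -539.47] -86.51001492874502 [529.61 145.06 206.  ]
```

Request:
carry_out:
  moves:
    - {"delta_pos": [0, -12, -12], "spin": -2, "jaw": 85}
    - {"delta_pos": [0, -35, -37], "spin": -7, "jaw": 85}
    - {"delta_pos": [0, -66, -68], "spin": -12, "jaw": 85}
    - {"delta_pos": [0, -97, -100], "spin": -17, "jaw": 85}
    - {"delta_pos": [0, -128, -132], "spin": -22, "jaw": 85}
    - {"delta_pos": [0, -159, -164], "spin": -27, "jaw": 85}
    - {"delta_pos": [0, -190, -196], "spin": -32, "jaw": 85}
    - {"delta_pos": [0, -221, -228], "spin": -37, "jaw": 85}
    - {"delta_pos": [0, -252, -260], "spin": -42, "jaw": 85}
    - {"delta_pos": [0, -283, -292], "spin": -47, "jaw": 85}
    - {"delta_pos": [0, -314, -324], "spin": -52, "jaw": 85}
    - {"delta_pos": [0, -345, -356], "spin": -57, "jaw": 85}
    - {"delta_pos": [0, -376, -388], "spin": -62, "jaw": 85}
    - {"delta_pos": [0, -407, -420], "spin": -67, "jaw": 85}
    - {"delta_pos": [0, -438, -452], "spin": -72, "jaw": 85}
    - {"delta_pos": [0, -469, -484], "spin": -77, "jaw": 85}
    - {"delta_pos": [0, -496, -512], "spin": -82, "jaw": 85}
    - {"delta_pos": [0, -513, -530], "spin": -85, "jaw": 85}
    - {"delta_pos": [0, -522, -539.5], "spin": -86.5, "jaw": 85}
    - {"delta_pos": [0, -522, -539.5], "spin": -86.5, "jaw": 85}

```text
t: 2.15
position: [529.3, 145.9, 206.7]
ee_rot: [0.912, 1.372, -0.913]
ft_force: [-0.7, -0.8, 0.2]
opening: 0.994
```

Run:
```python
from geo import *
np.set_printoptions(precision=2,suppress=True)
p=np.load("p.npy"); s=readout.state(); print(s["t"],s["position"],s["joint_pos"],s["opening"]); print(fingers(p,s))
im=optics.camera("wrist"); c=optics.get_calibration("wrist")
T=np.eye(4);T[:3,:3]=R.from_rotvec(s["ee_rot"]).as_matrix();T[:3,3]=s["position"];T=T@c["T_tool_cam"];np.save("Tw1.npy",T)
cv2.imwrite("pics/w1raw.png",im[:,:,::-1]); v=cv2.resize(im[:,:,::-1],None,fx=1.5,fy=1.5,interpolation=cv2.INTER_CUBIC)
p0=p.copy();p0[2]=0
for L,col in(([[-150,120,90],[0,120,90],[0,-130,90],[-150,-130,90]],(0,0,255)),([[8,105,144],[8,-54,144]],(255,0,255)),
  ([[-34,23,125],[-34,-37,125],[-74,-37,125],[-74,23,125]],(255,255,0))):
    cv2.polylines(v,[((proj(place(p0,L),c,T)+.5)*1.5-.5).astype(int)],True,col,1)
cv2.imwrite("pics/w1.png",v)
```

```text
2.15 [529.34 145.88 206.68] [ 0.19  0.16  1.81  0.    1.17 -0.21] 0.9939232471650586
[[-95.46  -5.43]
 [-23.93  64.03]]
```

View pics/w1.png

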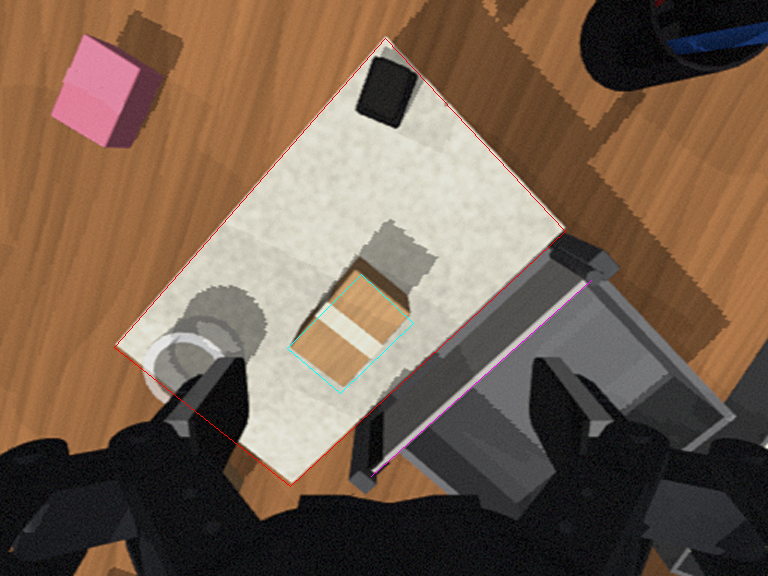

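The wrist view confirms the chute fit: the red outline lies on the shelf and the magenta line on the flap top. The carton's top corners are at about (290,347), (359,270), (411,313) and (343,388) in the 1.5x image. I refine the carton pose and check the finger model.

Run:
```python
from geo import *
np.set_printoptions(precision=2,suppress=True)
p=np.load("p.npy"); T=np.load("Tw1.npy"); c=optics.get_calibration("wrist")
cs,n=np.cos(p[3]),np.sin(p[3])
o=[]
for u in [(290,347),(359,270),(411,313),(343,388)]:
    x,y=(np.array(u)+.5)/1.5-.5
    d=T[:3,:3]@[(x-c["cx"])/c["fx"],-(y-c["cy"])/c["fy"],-1]; w=T[:3,3]+d*(125-T[2,3])/d[2]; w=w[:2]-p[:2]
    o.append([cs*w[0]+n*w[1],-n*w[0]+cs*w[1]])
o=np.array(o);print(o,o.mean(0),[np.linalg.norm(o[i]-o[i-1]) for i in range(4)])
d=o[1]-o[0];print("yaw",np.degrees(np.arctan2(-d[0],d[1])))
Ti=c["T_tool_cam"]
for x in(-13,0):print((proj([[x,-42.5,-11],[x,-42.5,11],[x,42.5,-11],[x,42.5,11],[x,-57,-11],[x,57,-11]],c,Ti)*1.5))
print(goal(p,-97,-8,44,88.))
```

```text
[[-73.82 -35.32]
 [-76.49  24.06]
 [-39.31  26.27]
 [-35.26 -33.25]] [-56.22  -4.56] [np.float64(38.61717413115133), np.float64(59.44256388874941), np.float64(37.23928768940978), np.float64(59.652884153330014)]
yaw 2.572099288782669
[[263.57 326.15]
 [267.88 384.52]
 [511.88 326.19]
 [507.58 384.56]
 [221.2  326.14]
 [554.23 326.2 ]]
[[272.5  313.8 ]
 [276.23 368.52]
 [503.03 313.84]
 [499.31 368.56]
 [233.17 313.79]
 [542.34 313.85]]
(array([118.56,  -1.94,  -0.18]), np.float64(0.06106036112066704), array([527.02, 143.92,  88.  ]))
```

Run:
```python
import cv2
a=cv2.imread("pics/w1raw.png"); v=cv2.hconcat([a[225:330,95:195],a[225:330,335:435]])
v=cv2.convertScaleAbs(cv2.resize(v,None,fx=4,fy=4,interpolation=cv2.INTER_CUBIC),alpha=2.2,beta=20); cv2.imwrite("pics/fz.png",v)
```

```text
(no output)
```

View pics/fz.png

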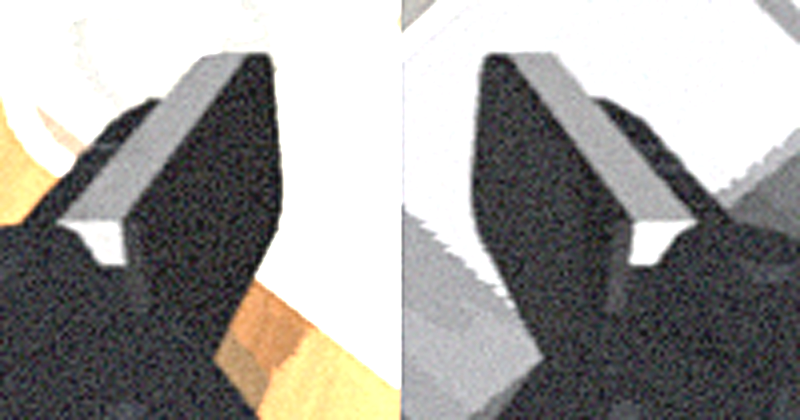

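Request:
carry_out:
  moves:
    - {"delta_pos": [20, -2, 0], "spin": 0, "jaw": 85}
    - {"delta_pos": [50, -2, 0], "spin": 0, "jaw": 85}
    - {"delta_pos": [80, -2, 0], "spin": 0, "jaw": 85}
    - {"delta_pos": [97, -2, 0], "spin": 0, "jaw": 85}
    - {"delta_pos": [97, -2, 0], "spin": 0, "jaw": 85}

```text
t: 2.7
position: [524.4, 141.4, 106.8]
ee_rot: [0.912, 1.375, -0.922]
ft_force: [-0.1, 0.1, 0.3]
opening: 0.997
```

```bash
cat > look.py <<'E'
from geo import *
import sys
np.set_printoptions(precision=2,suppress=True)
tag=sys.argv[1]; p=np.load("p.npy"); s=readout.state()
print(s["t"],s["position"],s["ft_force"],s["opening"]); print(fingers(p,s))
im=optics.camera("side")[:,:,::-1]; c=optics.get_calibration("side")
v=cv2.resize(im[150:300,120:320],None,fx=4,fy=4,interpolation=cv2.INTER_CUBIC)
M=R.from_rotvec(s["ee_rot"]).as_matrix()
for x,col in((-13,(0,0,255)),(-37,(0,255,0))):
    for k in(-1,1):
        L=np.array([[x,k*42.5,-11],[x,k*42.5,11],[x,k*57,11],[x,k*57,-11]])@M.T+s["position"]
        cv2.polylines(v,[((proj(L,c)-[120,150]+.5)*4-.5).astype(int)],True,col,1)
cv2.imwrite(f"pics/{tag}.png",v)
E
python3 look.py s2
```

```text
2.7 [524.35 141.4  106.76] [-0.08  0.13  0.25] 0.9973776200640105
[[-98.64 -11.24]
 [-26.76  57.85]]
```

View pics/s2.png

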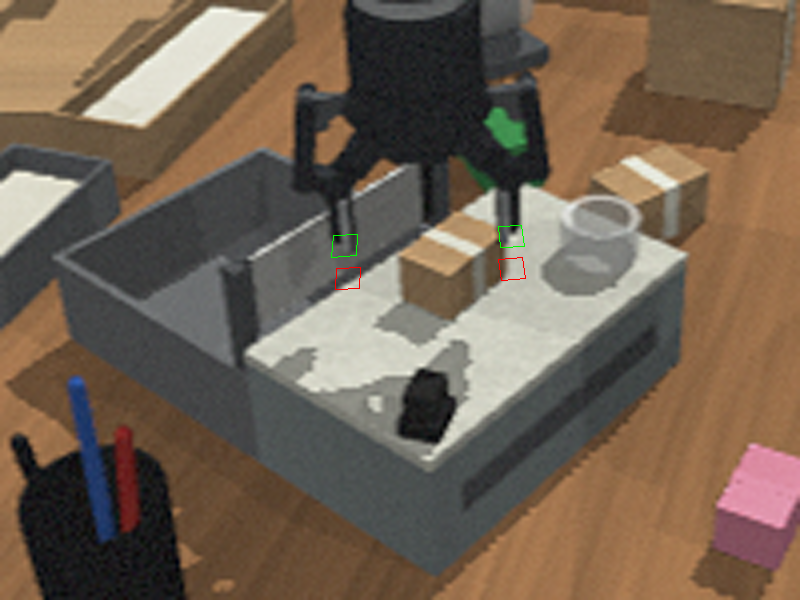

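Run:
```python
from geo import *
np.set_printoptions(precision=2,suppress=True)
p=np.load("p.npy");s=readout.state();print(s["position"],s["qd"]);print(fingers(p,s))
print(goal(p,-97,-2,44,71.),goal(p,0,-2,44,71.))
```

```text
[526.2  141.97 108.65] [ 0.01 -0.03 -0.05  0.   -0.    0.  ]
[[-97.12 -10.05]
 [-25.26  59.06]]
(array([37.63,  5.82, -5.8 ]), np.float64(-0.12141443189233314), array([529.21, 149.51,  71.  ])) (array([37.33, 75.73, 61.43]), np.float64(-0.12141443189233314), array([619.5 , 114.06,  71.  ]))
```

Request:
carry_out:
  moves:
    - {"delta_pos": [0, 6, -6], "spin": 0, "jaw": 85}
    - {"delta_pos": [12, 6, -6], "spin": 0, "jaw": 85}
    - {"delta_pos": [24, 6, -6], "spin": 0, "jaw": 85}
    - {"delta_pos": [34, 6, -6], "spin": 0, "jaw": 85}
    - {"delta_pos": [37, 6, -6], "spin": 0, "jaw": 85}
    - {"delta_pos": [37, 6, -6], "spin": 0, "jaw": 85}
    - {"delta_pos": [37, 6, -6], "spin": 0, "jaw": 85}
    - {"delta_pos": [37, 6, -6], "spin": 0, "jaw": 85}

```text
t: 3.55
position: [531.7, 151.6, 73.3]
ee_rot: [0.915, 1.369, -0.914]
ft_force: [0.0, 0.1, -0.2]
opening: 0.991
```

Run:
```python
from geo import *
np.set_printoptions(precision=2,suppress=True)
p=np.load("p.npy")
for i in range(3):
    s=readout.state();print(s["position"],s["ft_force"]);print(fingers(p,s)); im=optics.camera("wrist")
c=optics.get_calibration("wrist")
T=np.eye(4);T[:3,:3]=R.from_rotvec(s["ee_rot"]).as_matrix();T[:3,3]=s["position"];T=T@c["T_tool_cam"];np.save("Tw2.npy",T)
v=cv2.resize(im[:,:,::-1],None,fx=1.5,fy=1.5,interpolation=cv2.INTER_CUBIC)
p0=p.copy();p0[2]=0
for L,col in(([[-150,120,90],[0,120,90],[0,-130,90],[-150,-130,90]],(0,0,255)),([[8,105,144],[8,-54,144]],(255,0,255))):
    cv2.polylines(v,[((proj(place(p0,L),c,T)+.5)*1.5-.5).astype(int)],True,col,1)
cv2.imwrite("pics/w3.png",v)
```

```text
[531.74 151.62  73.29] [ 0.01  0.14 -0.24]
[[-95.43   0.89]
 [-23.7   70.14]]
[531.75 151.6   73.36] [ 0.64 -0.26  0.24]
[[-95.41   0.88]
 [-23.68  70.13]]
[531.73 151.61  73.36] [-0.01  0.42 -0.38]
[[-95.43   0.89]
 [-23.7   70.13]]
```

View pics/w3.png

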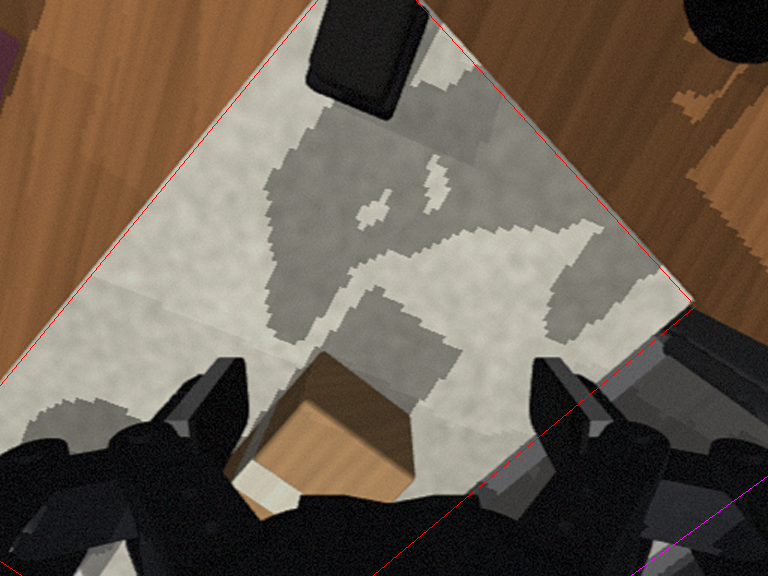

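Request:
carry_out:
  moves:
    - {"delta_pos": [0, 1.5, 4.2], "spin": 0, "jaw": 85}
    - {"delta_pos": [0, 4.4, 7], "spin": 0, "jaw": 85}
    - {"delta_pos": [0, 7.2, 9.7], "spin": 0, "jaw": 85}
    - {"delta_pos": [0, 10.1, 12.5], "spin": 0, "jaw": 85}
    - {"delta_pos": [0, 13, 15.3], "spin": 0, "jaw": 85}
    - {"delta_pos": [0, 15.9, 18], "spin": 0, "jaw": 85}
    - {"delta_pos": [0, 18.8, 20.8], "spin": 0, "jaw": 85}
    - {"delta_pos": [0, 21.6, 23.6], "spin": 0, "jaw": 85}
    - {"delta_pos": [0, 24.5, 26.3], "spin": 0, "jaw": 85}
    - {"delta_pos": [0, 27.4, 29.1], "spin": 0, "jaw": 85}
    - {"delta_pos": [0, 27.4, 29.1], "spin": 0, "jaw": 85}

```text
t: 4.8
position: [567.2, 135.2, 72.2]
ee_rot: [0.914, 1.372, -0.915]
ft_force: [-3.7, 2.2, 0.3]
opening: 0.995
```

```bash
sed -i 's/,(-37,(0,255,0))//; s/(-13,(0,0,255))/(-37,(0,255,0)),/' look.py; python3 look.py s4
```

```text
4.8 [567.19 135.16  72.22] [-3.73  2.22  0.29] 0.994550939249203
[[-56.4   -1.48]
 [ 15.31  67.79]]
```

View pics/s4.png

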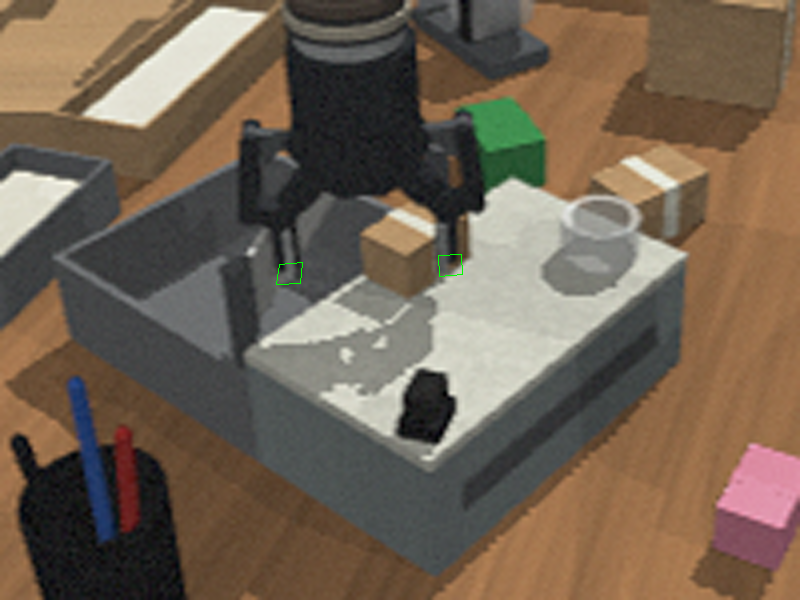

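Request:
carry_out:
  moves:
    - {"delta_pos": [0, 2.9, 2.8], "spin": 0, "jaw": 85}
    - {"delta_pos": [0, 5.8, 5.5], "spin": 0, "jaw": 85}
    - {"delta_pos": [0, 8.6, 8.3], "spin": 0, "jaw": 85}
    - {"delta_pos": [0, 11.5, 11.1], "spin": 0, "jaw": 85}
    - {"delta_pos": [0, 14.4, 13.9], "spin": 0, "jaw": 85}
    - {"delta_pos": [0, 17.3, 16.6], "spin": 0, "jaw": 85}
    - {"delta_pos": [0, 20.2, 19.4], "spin": 0, "jaw": 85}
    - {"delta_pos": [0, 23, 22.2], "spin": 0, "jaw": 85}
    - {"delta_pos": [0, 25.9, 24.9], "spin": 0, "jaw": 85}
    - {"delta_pos": [0, 28.8, 27.7], "spin": 0, "jaw": 85}
    - {"delta_pos": [0, 31.7, 30.5], "spin": 0, "jaw": 85}
    - {"delta_pos": [0, 34.6, 33.3], "spin": 0, "jaw": 85}
    - {"delta_pos": [0, 37.4, 36], "spin": 0, "jaw": 85}
    - {"delta_pos": [0, 40.3, 38.8], "spin": 0, "jaw": 85}
    - {"delta_pos": [0, 43.2, 41.6], "spin": 0, "jaw": 85}
    - {"delta_pos": [0, 43.2, 41.6], "spin": 0, "jaw": 85}
    - {"delta_pos": [0, 43.2, 41.6], "spin": 0, "jaw": 85}
    - {"delta_pos": [0, 43.2, 41.6], "spin": 0, "jaw": 85}

```text
t: 6.65
position: [624.5, 112.8, 73.2]
ee_rot: [0.915, 1.368, -0.914]
ft_force: [-1.5, -3.0, -0.6]
opening: 0.996
```

```bash
python3 look.py s5
```

```text
6.65 [624.49 112.78  73.16] [-1.52 -2.99 -0.6 ] 0.9962181719173194
[[ 5.09 -1.36]
 [76.85 67.86]]
```

View pics/s5.png

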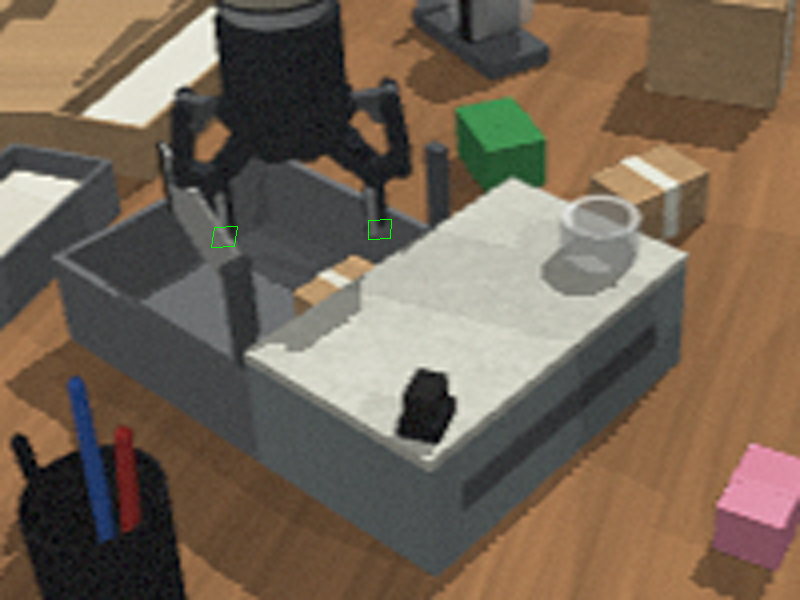

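The carton is in the bin near the shelf edge, around (335,282), and the finger holds the flap wide open. Now I back away slowly so the flap follows the finger shut.

Request:
carry_out:
  moves:
    - {"delta_pos": [0, -4, -3.9], "spin": 0, "jaw": 85}
    - {"delta_pos": [0, -9, -8.7], "spin": 0, "jaw": 85}
    - {"delta_pos": [0, -14, -13.5], "spin": 0, "jaw": 85}
    - {"delta_pos": [0, -19, -18.3], "spin": 0, "jaw": 85}
    - {"delta_pos": [0, -24, -23.1], "spin": 0, "jaw": 85}
    - {"delta_pos": [0, -29, -27.9], "spin": 0, "jaw": 85}
    - {"delta_pos": [0, -34, -32.7], "spin": 0, "jaw": 85}
    - {"delta_pos": [0, -39, -37.5], "spin": 0, "jaw": 85}
    - {"delta_pos": [0, -44, -42.3], "spin": 0, "jaw": 85}
    - {"delta_pos": [0, -49, -47.2], "spin": 0, "jaw": 85}
    - {"delta_pos": [0, -54, -52], "spin": 0, "jaw": 85}
    - {"delta_pos": [0, -59, -56.8], "spin": 0, "jaw": 85}
    - {"delta_pos": [0, -64, -61.6], "spin": 0, "jaw": 85}
    - {"delta_pos": [0, -69, -66.4], "spin": 0, "jaw": 85}
    - {"delta_pos": [0, -74, -71.2], "spin": 0, "jaw": 85}
    - {"delta_pos": [0, -76, -73], "spin": 0, "jaw": 85}
    - {"delta_pos": [0, -76, -73], "spin": 0, "jaw": 85}

```text
t: 8.4
position: [525.1, 151.8, 72.9]
ee_rot: [0.914, 1.37, -0.914]
ft_force: [-0.1, 0.3, -0.4]
opening: 0.995
```

Request:
carry_out:
  moves:
    - {"delta_pos": [-10, 0, 0], "spin": 0, "jaw": 85}
    - {"delta_pos": [-35, 0, 0], "spin": 0, "jaw": 85}
    - {"delta_pos": [-70, 0, 0], "spin": 0, "jaw": 85}
    - {"delta_pos": [-105, 0, 0], "spin": 0, "jaw": 85}
    - {"delta_pos": [-130, 0, 0], "spin": 0, "jaw": 85}
    - {"delta_pos": [-130, 0, 0], "spin": 0, "jaw": 85}
    - {"delta_pos": [-130, 0, 0], "spin": 0, "jaw": 85}
    - {"delta_pos": [-130, 0, 0], "spin": 0, "jaw": 85}
    - {"delta_pos": [-130, 0, 0], "spin": 0, "jaw": 85}
    - {"delta_pos": [-130, 0, 0], "spin": 0, "jaw": 85}
    - {"delta_pos": [-130, 0, 0], "spin": 0, "jaw": 85}
    - {"delta_pos": [-130, 0, 0], "spin": 0, "jaw": 85}
    - {"delta_pos": [-130, 0, 0], "spin": 0, "jaw": 85}

```text
t: 9.7
position: [525.3, 151.6, 202.6]
ee_rot: [0.914, 1.37, -0.915]
ft_force: [1.1, 0.5, -0.0]
opening: 0.995
```

```bash
python3 look.py s6
python3 - <<'E'
from geo import *
im=optics.camera("wrist")[:,:,::-1];cv2.imwrite("pics/w6.png",cv2.hconcat([cv2.resize(im,(400,300)),cv2.resize(cv2.imread("pics/s6.png"),(400,300))]))
E
```

```text
9.7 [525.33 151.56 202.64] [ 1.09  0.51 -0.03] 0.9945188864114186
[[-101.37   -1.5 ]
 [ -29.64   67.75]]
```

View pics/w6.png

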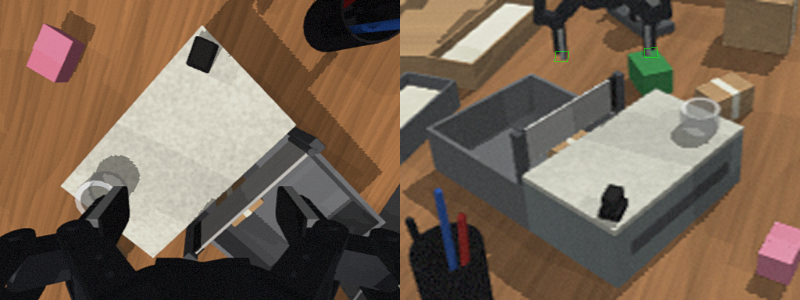

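The flap is shut. I retract the arm, then use one composite of the top and side views to check the carton's height in the bin.

Request:
carry_out:
  moves:
    - {"delta_pos": [-10, -15, -15], "spin": 0, "jaw": 85}
    - {"delta_pos": [-20, -40, -38], "spin": 0, "jaw": 85}
    - {"delta_pos": [-30, -65, -62], "spin": 0, "jaw": 85}
    - {"delta_pos": [-40, -90, -86], "spin": 0, "jaw": 85}
    - {"delta_pos": [-40, -108, -104], "spin": 0, "jaw": 85}
    - {"delta_pos": [-40, -108, -104], "spin": 0, "jaw": 85}
    - {"delta_pos": [-40, -108, -104], "spin": 0, "jaw": 85}

```text
t: 10.5
position: [386.1, 206.3, 243.2]
ee_rot: [0.914, 1.369, -0.913]
ft_force: [-0.5, 0.5, 0.9]
opening: 0.998
```

Run:
```python
from geo import *
f=lambda n,y,x:cv2.resize(optics.camera(n)[y:y+100,x:x+66,::-1],None,fx=6,fy=6,interpolation=cv2.INTER_CUBIC)
a=f("top",95,200);b=f("side",175,180);cv2.imwrite("pics/fin.png",cv2.hconcat([a,b]))
print(readout.state()["position"],readout.state()["t"])
```

```text
[386.69921954 206.00247437 243.02526347] 10.6
```

View pics/fin.png

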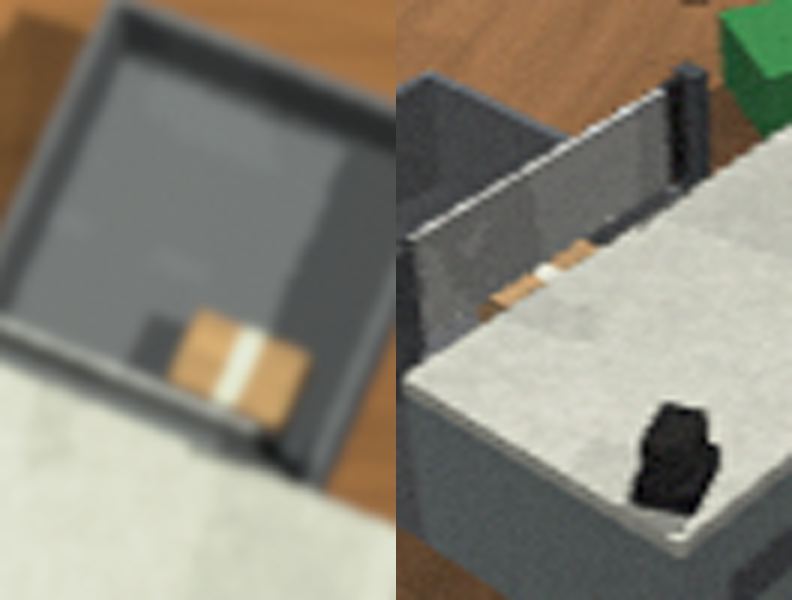

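Run:
```python
from geo import *
np.set_printoptions(precision=1,suppress=True)
p=np.load("p.npy");C=[optics.get_calibration(n) for n in("top","side")]
from scipy.optimize import least_squares
for ut,us in(((200,308),(488-396,300)),((312,352),(590-396,240))):
    U=[(np.array(ut)+.5)/6-.5+[200,95],(np.array(us)+.5)/6-.5+[180,175]]
    r=least_squares(lambda w:np.r_[proj(w,C[0])[0]-U[0],proj(w,C[1])[0]-U[1]],[620,90,50]);w=r.x
    d=w[:2]-p[:2];c,s=np.cos(p[3]),np.sin(p[3]);print(c*d[0]+s*d[1],-s*d[0]+c*d[1],w[2],r.fun)
```

```text
72.56418431288895 18.420976855046646 33.55077278224078 [ 0.3  1.2 -1.1 -0.3]
71.03824778385996 -43.265896755633634 34.740332996640724 [ 0.5  2.  -2.  -0.5]
```

```bash
python3 -c "
from station import hand_in; print(hand_in())"
```

```text
the job is handed in; nothing more can be done
None
```

The carton is in the catch bin, the flap is shut, and I handed the job in at about 10.6 s of the 38 s allowed. `hand_in()` reports no verdict, so I don't have the judge's result.

**What I did:** With the gripper fully open, one finger pushed the flap open and held it. The other finger slid the carton along the shelf until it dropped into the bin. I then backed away so the flap followed the finger shut, and moved the arm clear.

**Last checks:**
- **Carton:** Its far top edge measured about 34 mm above the bench, against 41 mm expected for lying flat, with residuals up to 2 px. That puts its centre at about chute (51, -12) mm, which is inside the bin.
- **Flap:** It looks shut in the final top and side views. I judged this by eye and did not measure the angle.
- **Bystanders:** The tape roll, stamp, pen cup and big carton look unmoved in the last side views. I did not measure them, and I did not look at the scanner or tape stand again.
- **Forces:** The highest wrist force I read was about 4 N while pushing the flap, and readings were near zero after I backed away. I could not read the contact force between flap and carton, and the views during the push showed no touching.

**Disagreement:** The open fingertips stood about 37 mm behind the TCP in the wrist and side views, not the 13 mm I took from the text, so I lowered the tool further to suit.

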